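Hang the rinsing basket on the sprung drip stand

TASK

Hang the wire rinsing basket up to drain: swing its folded bail upright while the basket still stands on the bench, lift the basket by the bail, hook the bail's wooden grip into both prongs of the drip stand and press it down past the two sprung brass keepers until they have snapped shut over it. Press it home on the bottom of the hooks with a firm push of 10 to 15 N, no more, then let go; keep the basket upright so that no ring spills, and leave the other things where they are.

Things in the scene. Friction and masses are not known exactly. Their poses are not given: they have to be found in the camera images.
- basket: Steel wire basket with a few rings fixed in it, 80 (x) x 100 (y) x 62 mm high, 0.33 to 0.49 kg. Origin at the centre of its underside, z up. The bail's two pivots are on the outside of its y sides, on the line x = 0, 56 mm above the origin. The bail is folded down to the basket's -x side, which looks roughly to the robot's right (-y).
- bail (a joint): Angle of the bail, rad: 0 is level and pointing to the basket's -x, 1.571 is straight up over the basket; stops at 0 and 1.9. Starts folded, at 0.15 to 0.45. The pivots are a little stiff (0.02 N m), so the bail stays where it is left, and the hanging basket may stay some degrees off level.
- bail_mid (a point): Middle of the bail's grip: a straight dark wooden cylinder 10 mm in diameter and 92 mm long, parallel to the basket's y axis, 95 mm from the pivot line, between two wire arms (5 mm thick) at y = +-53 mm. Turns with the bail; at bail angle 0 its axes are the basket's.
- drip_stand: Fixed stand: grey tray as foot (135 x 120 x 12 mm), a post 70 mm behind the hooks (top 217 mm up) and, clamped to it, a steel carrier with two hooked prongs. Origin on the worktop below the middle of the hooks' seat, z up; -x looks roughly to the robot. Prongs 12 mm wide, centred at y = +-32 mm; between them 52 mm are free for fingers, back to a crossbar at x = +59 mm.
- hooks (a point): Point on the stand's axis 215 mm above its origin, axes as the stand's: the axis of a fully seated grip lies here, but UP TO 10 mm HIGHER OR LOWER, since the carrier is clamped at a different height each time, which is not reported: find it by feel or sight. Each prong is a U open to the top: back wall face at x = +7 mm, flared to +16 mm at the top, front wall x = -17.5 to -12.5 mm.
- keeper_left (a joint): Angle of the sprung brass keeper across the mouth of the prong at y = +32 mm, rad: 0 shut (level), up to 1.45 pushed down. Pivot at the front wall (x = -10 mm, 20 mm above the seated grip's axis), 14 mm long, 3 mm thick; springs shut once the grip is a few mm from the bottom. The prongs' highest point, the flare, is 33 mm above the seated axis.
- keeper_right (a joint): The same for the prong at y = -32 mm. Pushing the grip down past both keepers takes about 7 to 12 N on the hooks, part of it the basket's weight, which alone is not enough; then the force falls, and rises steeply on the bottom. Weight and push together, the hooks must never see more than 24 N.
- leather_ring: Bystander: brown leather roll, 43 x 38 x 34 mm, origin under its centre.
- wire_cuff: Bystander: open wire bracelet, 61 x 56 x 13 mm, origin under its centre.
- eye_loupe: Bystander: small folding magnifier, 25 x 30 x 13 mm, origin under its centre.
- flux_pot: Bystander: cream glazed jar with a knobbed lid, 57 x 57 x 59 mm, origin under its centre.
- steel_disc: Bystander: dark round steel block, 52 mm across, 12 mm high, origin under its centre.

How it is judged:
By the outcome, as a careful person would: the job done as asked, in the order asked, and still so for the second after the job is handed in, with the robot touching nothing.
It also fails if it takes over 67 s, if anything falls off the work surface, if the arm or the gripper's body presses on something with over 40 N, if the wrist force passes 120 N, or if a joint passes its speed limit or range.

ROBOT

A 6-joint arm with a two-finger parallel gripper is mounted at the origin on a cart in front of the work surface, level with it; the furniture and walls round the work are solid. World frame = base frame: x ahead of the robot, y to its left, z up, the work surface at z = 0. Lengths are in mm, angles in rad, forces in N, time in s.
With the tool pointing down it reaches from about 250 to 850 mm from the base axis. Payload 12.5 kg.
Tool frame: the origin (TCP) lies at the very end of the fingers, on their centre line; the grasp point (between the pads) lies ctrl.grip_point_offset behind it (ctrl.grip_point_offset is the distance from the TCP to the grasp point, in mm); z points along the fingers, y is the line along which they close (so a half turn about z gives the same grasp; the last joint's range is limited). The gripper opens to 93 mm and grips with 3 to 60 N. Pads are 15 mm wide; open, the fingers measure 128 mm over their backs; the gripper's body (75 mm by 188 mm) begins 65 mm behind the grasp point.
Start: joints at [-1.402, 0.351, 1.652, -0, 1.139, -0.085], TCP at [138.117, -532.361, 218.633] pointing down, gripper open.
Joint ranges: [-2.75, 2.75], [-0.79, 2.1], [0.01, 2.65], [-1.57, 4.71], [0.07, 3.14], [-2.87, 2.87]. Speed limits (rad/s): [2.22, 2.22, 2.79, 3.14, 3.14, 3.14].

INTERFACE

Orientations are given as a unit quaternion [x, y, z, w].
In Python, from rig import ctrl gives the robot as it stands.
- The arm moves only by the shell command python3 -m inch 'ROWS' [FORCE]. ROWS is a JSON object of lists of equal length, an entry for each row: "linear": the shift along the tool's x, y, z in cm, a list of three; "turn": the turn, a rotation vector about the tool's x, y, z in rad, a list of three; "fingers": the finger opening in cm, from 0 to 9.3. In form: {"linear": [[tx, ty, tz], ...], "turn": [[rx, ry, rz], ...], "fingers": [fingers, ...]}. A call has 1 to 8 rows; each row is the pose to reach, as a shift and turn from the pose commanded when the call began, along the tool's axes at that moment; what a row does not reach only later rows make up. A row lasts 1/12 s, in which the tool goes at most 41.7 mm and 7.16 degrees, less where a joint would pass 70% of its speed; a pose out of reach is approached as far as the arm can. A call with a gripper value outside its range is refused whole. The fingers move at their own pace and stop on an object; FORCE is the grip in N (left out, the last holds). Time passes only in rows, so rows that repeat a pose let the fingers close. It gives the time, the measured TCP pose, the force, the opening and the grip force at its end, in the units of the state.
- ctrl.observe(): the state, without advancing time (a new reading comes with each control period).
- ctrl.get_image(name): name is "scene" or "top" or "wrist"; returns a dict with "frame" (384x512x3 uint8, blue, green, red), "intrinsics" (3x3 intrinsics, pixels), "dist" ([k1, k2, p1, p2, k3] as OpenCV has them; the pictures are not rectified), "rvec" (rotation vector, rad) and "tvec" (3), from world to camera coordinates, as OpenCV has them; the wrist camera has in their place "T_tool_cam" (4x4, takes a point from camera to tool coordinates, whose origin is the TCP and whose axes are the flange's). Camera axes: x right, y down, z forward; pixel columns grow to the right and rows downward; lengths in mm; the calibration is good to about 2 mm. A picture is of the moment at which its call begins: read the wrist's pose just before it. There is no depth.
- ctrl.hand_in(): hands the job in; it is judged then, once.
The state is a dict: "time": time; "q": joint angles; "joint_velocities": joint speeds; "joint_efforts": joint torques, N m; "tcp_pos": TCP position; "orientation": TCP orientation; "contact_force": force on the tool from outside, world axes, zero at the start; "wrist_torque": the same for the moment, N m; "finger_gap": finger opening in mm; "gripper_force": force on a finger pad.
Only numpy, scipy, OpenCV 4.12 (cv2) and the standard library are available. Lean on these libraries where they do the work, as an engineer would, in place of code of your own. Each camera call takes 0.05 s, during which the arm holds its last target. There are 200 camera calls.

## Working session

There is one attempt and no reset: what is moved stays moved. The work goes in short steps, Python scripts to look and compute and a shell command to move; the robot and the scene stay as the last step left them, time stands still between calls to the robot, and variables do not carry over. Pictures are saved under pics/ and viewed, at most 10 in all, crops included, and the job is handed in when it is done.

```bash
ls; mkdir -p pics
python3 - <<'E'
from rig import ctrl
import cv2, json, numpy as np
s=ctrl.observe(); print({k:np.round(v,3).tolist() for k,v in s.items()}, ctrl.grip_point_offset)
for n in ("scene","top","wrist"):
    d=ctrl.get_image(n); cv2.imwrite(f"pics/{n}0.png",cv2.resize(d["frame"],None,fx=1.5,fy=1.5,interpolation=cv2.INTER_CUBIC))
    print(n,{k:np.round(v,4).tolist() for k,v in d.items() if k!="frame"})
E
```

```text
pics
{'time': 0.0, 'q': [-1.402, 0.351, 1.652, 0.0, 1.139, -0.085], 'joint_velocities': [0.0, -0.001, 0.0, 0.002, 0.0, -0.002], 'joint_efforts': [0.0, -49.732, -28.526, 0.07, 0.026, -0.0], 'tcp_pos': [138.071, -532.039, 218.124], 'orientation': [0.992, 0.127, -0.0, -0.001], 'contact_force': [-0.693, -0.647, -0.42], 'wrist_torque': [-0.007, -0.026, 0.003], 'gripper_force': 0.0, 'finger_gap': 92.744} 18.8
scene {'intrinsics': [[383.0268, 0.0, 255.299], [0.0, 383.0268, 190.5252], [0.0, 0.0, 1.0]], 'dist': [0.0213, 0.0, 0.0, 0.0, 0.0], 'rvec': [2.2795, -0.7485, 0.2726], 'tvec': [-542.8809, 283.3777, 833.0611]}
top {'intrinsics': [[364.197, 0.0, 255.3279], [0.0, 364.197, 194.4374], [0.0, 0.0, 1.0]], 'dist': [0.0377, 0.0, 0.0, 0.0, 0.0], 'rvec': [2.0411, -2.1829, 0.2205], 'tvec': [-75.1826, 601.5527, 1109.1546]}
wrist {'intrinsics': [[346.1666, 0.0, 256.1307], [0.0, 346.1666, 189.8328], [0.0, 0.0, 1.0]], 'dist': [-0.0511, 0.0, 0.0, 0.0, 0.0], 'T_tool_cam': [[0.0009, -0.9614, -0.2753, 76.7545], [1.0, 0.0008, 0.0004, -0.2355], [-0.0002, -0.2753, 0.9614, -166.9063], [0.0, 0.0, 0.0, 1.0]]}
```

View pics/scene0.png

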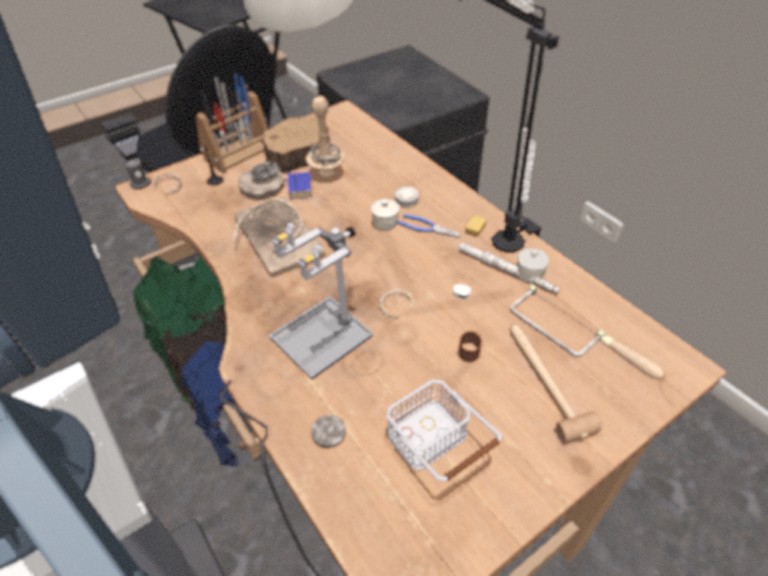

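View pics/top0.png

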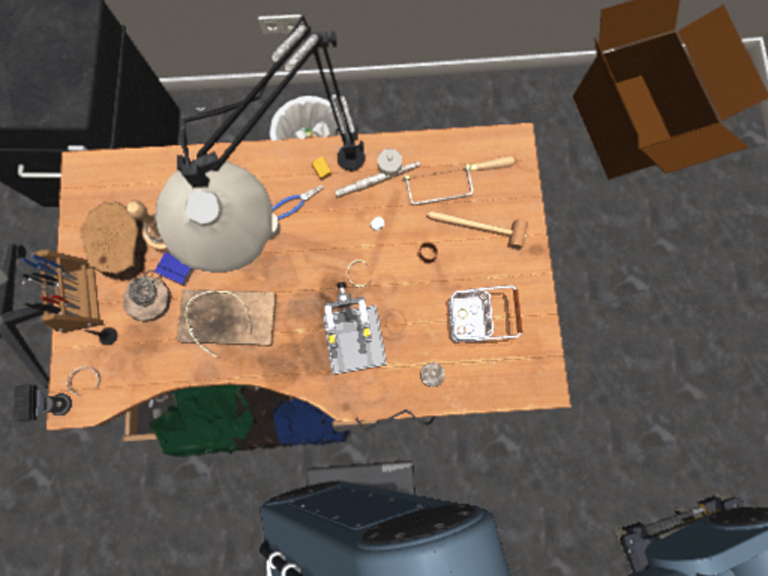

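The scene view shows the basket at about (430,420) with its grip from (447,475) to (497,438), and the stand's tray at (320,335) with its hooks at (300,250). In the top view the basket is at (470,315), the grip at x≈519, and the stand at (350,330). I'll take crops next for a finer measurement.

Run:
```python
import cv2,numpy as np
from rig import ctrl
t=ctrl.get_image("top")["frame"]; s=ctrl.get_image("scene")["frame"]
a=cv2.resize(t[180:256,205:355],(800,405),interpolation=cv2.INTER_CUBIC)
cv2.imwrite("pics/topc.png",a)  # x5.333, off (205,180)
b=cv2.resize(s[145:335,170:345],(552,600),interpolation=cv2.INTER_CUBIC)
cv2.imwrite("pics/scenec.png",b) # x3.155 off (170,145)
```

```text
(no output)
```

View pics/topc.png

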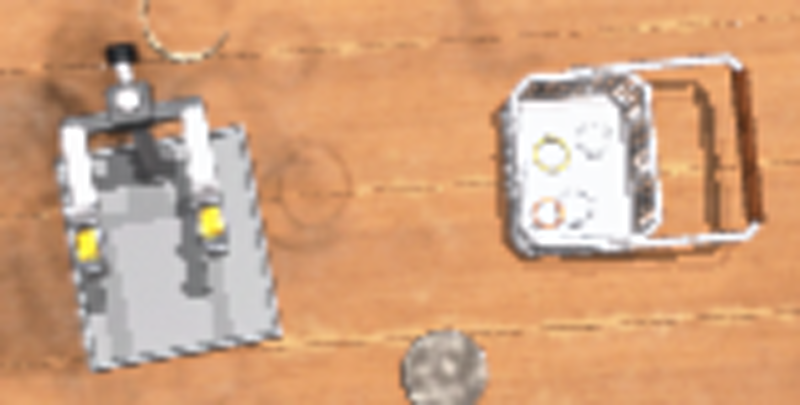

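View pics/scenec.png

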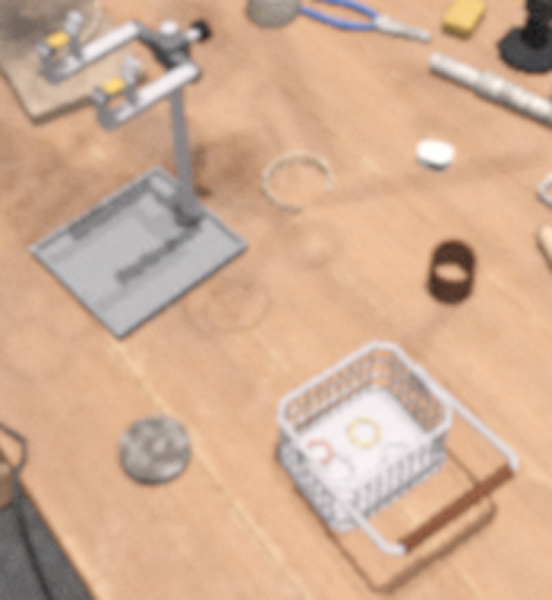

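Top crop: grip ends (738,68) and (757,225), keepers (88,243) and (210,222), tray corners (90,370), (280,337), (243,127). Scene crop: grip ends (510,470) and (404,545), keepers (57,40) and (115,85), tray corners (32,247), (120,335), (245,243).

```bash
cat > h.py <<'E'
import cv2,numpy as np
from rig import ctrl
from scipy.optimize import least_squares
from scipy.spatial.transform import Rotation as R
def proj(X,d): return cv2.projectPoints(np.float64(X).reshape(-1,1,3),d["rvec"],d["tvec"],np.array(d["intrinsics"]),np.array(d["dist"]))[0].reshape(-1,2)
def tri(obs,x0=(400,0,50)):
    r=least_squares(lambda X:np.concatenate([proj(X,d)[0]-p for d,p in obs]),x0); return r.x,abs(r.fun).max()
def wristcam(d,s):
    T=np.eye(4);T[:3,:3]=R.from_quat(s["orientation"]).as_matrix();T[:3,3]=s["tcp_pos"]
    W=np.linalg.inv(T@np.array(d["T_tool_cam"])); d=dict(d);d["rvec"]=cv2.Rodrigues(W[:3,:3])[0];d["tvec"]=W[:3,3];return d
E
python3 - <<'E'
from h import *
t=ctrl.get_image("top");s=ctrl.get_image("scene")
T=lambda p:(t,np.array(p)/5.333+[205,180]-.4)
S=lambda p:(s,np.array(p)/[552/175,600/190]+[170,145]-.35)
for n,a,b in [("gripfar",(738,68),(510,470)),("gripnear",(757,225),(404,545)),("kL",(88,243),(57,40)),("kR",(210,222),(115,85)),("trayNL",(90,370),(32,247)),("trayNR",(280,337),(120,335)),("trayFR",(243,127),(245,243)),("bFL",(520,80),(380,345)),("bFR",(645,75),(450,412)),("disc",(445,368),(155,445))]:
    x,e=tri([T(a),S(b)]);print(n,x.round(1),round(e,2))
E
```

```text
gripfar [ 580.1 -393.9   69.1] 0.45
gripnear [ 488.  -393.9   75.7] 0.6
kL [480.9 -15.6 227.1] 0.45
kR [489.3 -78.5 226.1] 0.18
trayNL [432.3   6.3  10. ] 0.02
trayNR [ 445.5 -111.1    8.4] 0.28
trayFR [575.8 -96.3  10.5] 0.22
bFL [ 581.  -263.9   57.8] 1.36
bFR [ 579.  -338.2   67.2] 0.77
disc [ 417.5 -209.6   10.4] 0.49
```

```bash
cat >> h.py <<'E'
def goal(pos,yaw):
    "tool shift (cm) and turn to reach tcp pos, pointing down, tool x at yaw(deg)"
    s=ctrl.observe();Q=R.from_quat(s["orientation"]);G=R.from_euler("z",yaw,degrees=True)*R.from_euler("x",180,degrees=True)
    print("lin",(Q.inv().apply(np.array(pos)-s["tcp_pos"])/10).round(2),"turn",(Q.inv()*G).as_rotvec().round(3),"t",round(s["time"],2))
E
python3 - <<'E'
from h import *
goal((534,-394,150),0)
E
python3 -m inch '{"linear":[[3,0,0.5],[7,-0.5,1.5],[11,-1,3],[15,-1.5,4],[19,-2,5],[23,-2.2,6],[27,-2.5,6.5],[31,-2.8,6.8]],"turn":[[0,0,0.05],[0,0,0.1],[0,0,0.15],[0,0,0.2],[0,0,0.255],[0,0,0.255],[0,0,0.255],[0,0,0.255]],"fingers":[6,5,4,4,4,4,4,4]}' 5
python3 - <<'E'
from h import *
goal((534,-394,150),0)
E
```

```text
lin [41.79 -3.45  6.85] turn [-0.     0.     0.254] t 0.35
time: 1.02
tcp_pos: [432.8, -426.1, 149.8]
orientation: [1.0, -0.001, -0.0, -0.0]
contact_force: [0.2, -0.6, 0.0]
finger_gap: 44.2
gripper_force: 0.0
lin [10.12 -3.22 -0.03] turn [-0.001  0.001 -0.001] t 1.02
```

```bash
python3 -m inch '{"linear":[[4,-1.2,0],[8,-2.5,0],[10.1,-3.2,0],[10.1,-3.2,0],[10.1,-3.2,0]],"turn":[[0,0,0],[0,0,0],[0,0,0],[0,0,0],[0,0,0]],"fingers":[4,4,4,4,4]}'
python3 - <<'E'
from h import *
s=ctrl.observe();d=ctrl.get_image("wrist");f=d["frame"]
w=wristcam(d,s)
for p in [(580,-394,72),(488,-394,72),(534,-300,62),(484,-260,62)]: print(proj(p,w).round(0))
cv2.imwrite("pics/w1.png",cv2.resize(f,(800,600)))
E
```

```text
time: 1.43
tcp_pos: [532.8, -394.8, 150.1]
orientation: [1.0, 0.0, -0.0, -0.0]
contact_force: [-0.6, 0.1, -0.2]
finger_gap: 40.4
gripper_force: 0.0
[[255. 134.]]
[[255. 253.]]
[[134. 193.]]
[[ 92. 251.]]
```

View pics/w1.png

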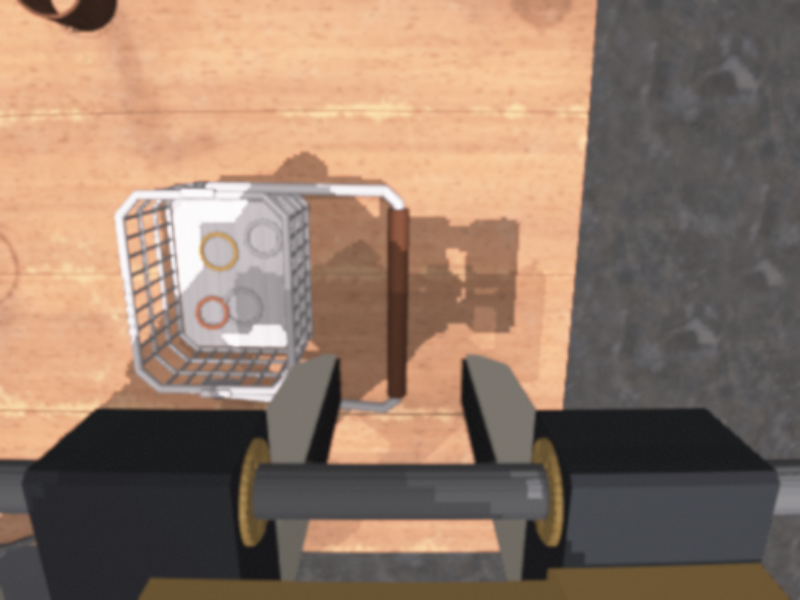

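The wrist view shows the grip upright at pixel column 397, rows 208–395, midway between the fingers. This matches the prediction within 1 mm. Next I lower the tool and close gently.

```bash
python3 -m inch '{"linear":[[0.1,-0.1,3],[0.1,-0.1,6],[0.1,-0.1,8.5],[0.1,-0.1,9.6],[0.1,-0.1,9.6],[0.1,-0.1,9.6],[0.1,-0.1,9.6],[0.1,-0.1,9.6]],"turn":[[0,0,0],[0,0,0],[0,0,0],[0,0,0],[0,0,0],[0,0,0],[0,0,0],[0,0,0]],"fingers":[4,4,4,4,2.5,1,0.5,0.5]}' 5
python3 -m inch '{"linear":[[0,0,0],[0,0,0],[0,0,0],[0,0,0]],"turn":[[0,0,0],[0,0,0],[0,0,0],[0,0,0]],"fingers":[0.5,0.5,0.5,0.5]}' 5
```

```text
time: 2.15
tcp_pos: [533.7, -395.4, 56.5]
orientation: [1.0, -0.001, 0.001, 0.001]
contact_force: [0.2, 0.2, 0.7]
finger_gap: 17.8
gripper_force: 0.0
time: 2.48
tcp_pos: [533.5, -394.8, 55.1]
orientation: [1.0, -0.001, 0.0, 0.0]
contact_force: [1.3, -1.7, 0.3]
finger_gap: 9.7
gripper_force: 5.0
```

```bash
python3 -m inch '{"linear":[[0,-0.27,-1.11],[0,-0.6,-2.0],[0,-1.01,-2.85],[0,-1.51,-3.66],[0,-2.08,-4.42],[0,-2.73,-5.11],[0,-3.44,-5.74],[0,-4.22,-6.29]],"turn":[[0,0,0],[0,0,0],[0,0,0],[0,0,0],[0,0,0],[0,0,0],[0,0,0],[0,0,0]],"fingers":[0.5,0.5,0.5,0.5,0.5,0.5,0.5,0.5]}' 5
python3 - <<'E'
from h import *
d=ctrl.get_image("scene");t=ctrl.get_image("top")
a=cv2.resize(d["frame"][215:345,210:370],(640,520),interpolation=cv2.INTER_CUBIC)
cv2.imwrite("pics/s2.png",a)
E
```

```text
time: 3.15
tcp_pos: [533.5, -352.0, 118.8]
orientation: [1.0, -0.001, 0.001, 0.001]
contact_force: [1.1, -5.0, 4.8]
finger_gap: 9.7
gripper_force: 5.0
```

View pics/s2.png

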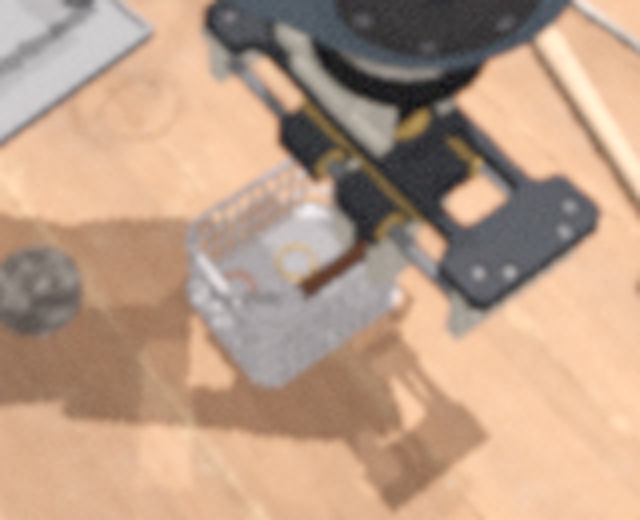

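The scene crop shows the basket standing flat at about (290,290), with the bail roughly at 1 rad and the grip held at (340,265). The force points outward along the bail, so my arc is slightly tight. I'll ease outward and look at the force.

```bash
python3 -m inch '{"linear":[[0,0.1,-0.15],[0,0.1,-0.15],[0,0.1,-0.15]],"turn":[[0,0,0],[0,0,0],[0,0,0]],"fingers":[0.5,0.5,0.5]}' 5;  python3 -m inch '{"linear":[[0,-0.2,-0.25],[0,-0.79,-0.6],[0,-0.79,-0.6]],"turn":[[0,0,0],[0,0,0],[0,0,0]],"fingers":[0.5,0.5,0.5]}' 5
```

```text
time: 3.5
tcp_pos: [533.1, -353.1, 118.5]
orientation: [1.0, -0.001, -0.0, -0.0]
contact_force: [0.1, 0.1, 1.1]
finger_gap: 10.1
gripper_force: 5.0
time: 3.75
tcp_pos: [533.2, -344.5, 125.3]
orientation: [1.0, -0.0, -0.0, -0.0]
contact_force: [-0.2, 0.3, -0.7]
finger_gap: 9.9
gripper_force: 5.0
```

```bash
python3 -m inch '{"linear":[[0,-0.87,-0.38],[0,-1.77,-0.68],[0,-2.7,-0.89],[0,-3.69,-1.01],[0,-4.35,-1.05],[0,-4.35,-1.05],[0,-4.35,-1.05],[0,-4.35,-1.05]],"turn":[[0,0,0],[0,0,0],[0,0,0],[0,0,0],[0,0,0],[0,0,0],[0,0,0],[0,0,0]],"fingers":[0.5,0.5,0.5,0.5,0.5,0.5,0.5,0.5]}' 5
python3 - <<'E'
from h import *
s=ctrl.observe();d=ctrl.get_image("wrist");e=ctrl.get_image("scene")
cv2.imwrite("pics/w3.png",np.hstack([cv2.resize(d["frame"],(440,330)),cv2.resize(e["frame"][215:345,230:370],(355,330),interpolation=cv2.INTER_CUBIC)]))
E
```

```text
time: 4.42
tcp_pos: [533.6, -301.5, 135.9]
orientation: [1.0, -0.0, 0.0, 0.0]
contact_force: [-0.0, 1.3, 5.8]
finger_gap: 10.1
gripper_force: 5.0
```

View pics/w3.png

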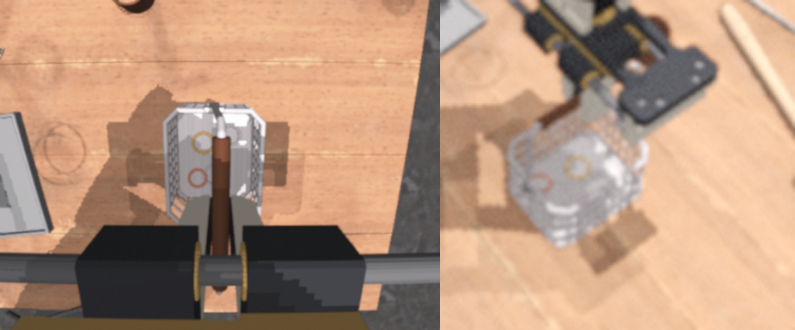

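The left half shows the bail upright over the middle of the basket (column 220); the right half shows the basket still flat. I'll relieve the load, grip harder and lift.

```bash
python3 -m inch '{"linear":[[0,0,-0.25],[0,0,-0.25],[0,0,-0.25]],"turn":[[0,0,0],[0,0,0],[0,0,0]],"fingers":[0.5,0.5,0.5]}' 5;  python3 -m inch '{"linear":[[0,0,0],[0,0,0],[0,0,-0.5],[0,0,-1],[0,0,-2],[0,0,-3],[0,0,-3],[0,0,-3]],"turn":[[0,0,0],[0,0,0],[0,0,0],[0,0,0],[0,0,0],[0,0,0],[0,0,0],[0,0,0]],"fingers":[0.4,0.4,0.4,0.4,0.4,0.4,0.4,0.4]}' 40
python3 - <<'E'
from h import *
goal((488,-46.7,245),96.7)
E
```

```text
time: 4.77
tcp_pos: [532.8, -301.5, 137.3]
orientation: [1.0, -0.001, -0.001, -0.001]
contact_force: [-0.2, 0.4, -2.7]
finger_gap: 9.9
gripper_force: 5.0
time: 5.43
tcp_pos: [533.7, -302.2, 169.1]
orientation: [1.0, -0.001, 0.001, 0.001]
contact_force: [0.6, -0.2, -4.2]
finger_gap: 8.8
gripper_force: 40.0
lin [ -4.59 -25.54  -7.62] turn [ 0.002 -0.    -1.689] t 5.43
```

```bash
python3 -m inch '{"linear":[[-0.3,-0.4,-1],[-1,-1.4,-2.5],[-2,-2.8,-4],[-3.3,-4.5,-5.5],[-4.6,-6.3,-6.8],[-5.9,-8.1,-7.6],[-7.2,-9.9,-7.6],[-8.5,-11.7,-7.6]],"turn":[[0,0,-0.05],[0,0,-0.14],[0,0,-0.24],[0,0,-0.34],[0,0,-0.44],[0,0,-0.54],[0,0,-0.64],[0,0,-0.74]],"fingers":[0.4,0.4,0.4,0.4,0.4,0.4,0.4,0.4]}' 40
python3 - <<'E'
from h import *
goal((359,-62,245),96.7)
E
```

```text
time: 6.1
tcp_pos: [447.8, -184.0, 244.3]
orientation: [0.932, 0.363, 0.0, 0.0]
contact_force: [0.4, 0.1, -4.5]
finger_gap: 8.8
gripper_force: 40.0
lin [  1.73 -14.99  -0.08] turn [ 0.001  0.    -0.944] t 6.1
```

```bash
python3 -m inch '{"linear":[[0.2,-2,0],[0.4,-4,0],[0.6,-6.2,0],[0.9,-8.4,0],[1.1,-10.5,0],[1.3,-12.5,0],[1.6,-14.2,0],[1.7,-15,0]],"turn":[[0,0,-0.1],[0,0,-0.21],[0,0,-0.33],[0,0,-0.45],[0,0,-0.57],[0,0,-0.69],[0,0,-0.81],[0,0,-0.9]],"fingers":[0.4,0.4,0.4,0.4,0.4,0.4,0.4,0.4]}' 40
python3 -m inch '{"linear":[[0,0,0],[0,0,0],[0,0,0],[0,0,0]],"turn":[[0,0,-0.044],[0,0,-0.044],[0,0,-0.044],[0,0,-0.044]],"fingers":[0.4,0.4,0.4,0.4]}' 40
python3 - <<'E'
from h import *
goal((488,-46.7,245),96.7)
s=ctrl.observe();d=ctrl.get_image("wrist");w=wristcam(d,s);f=d["frame"]
x=np.array([.9932,.1167,0]);y=np.array([-.1167,.9932,0]);h=np.array([488,-46.7,206.])
for n,p in dict(kL=h-3*x+32*y+[0,0,20],kR=h-3*x-32*y+[0,0,20],flL=h+16*x+32*y+[0,0,33],flR=h+16*x-32*y+[0,0,33]).items(): print(n,proj(p,w).round(1)*1.5625)
g=np.array(s["tcp_pos"])+[0,0,18.8]
print(proj(g+46*y,w)*1.5625,proj(g-46*y,w)*1.5625)
cv2.imwrite("pics/w4.png",cv2.resize(f,(800,600)))
E
```

```text
time: 6.77
tcp_pos: [358.6, -61.1, 243.8]
orientation: [0.68, 0.733, 0.0, -0.0]
contact_force: [-0.5, 0.3, -3.9]
finger_gap: 8.7
gripper_force: 40.0
time: 7.1
tcp_pos: [360.1, -62.7, 244.0]
orientation: [0.667, 0.745, 0.0, 0.0]
contact_force: [-0.3, -0.4, -4.6]
finger_gap: 8.6
gripper_force: 40.0
lin [ 0.18 12.89 -0.1 ] turn [ 0.    -0.    -0.007] t 7.1
kL [[750.      269.84375]]
kR [[721.5625  429.53125]]
flL [[826.5625 278.4375]]
flR [[789.84375 445.9375 ]]
[[397.16035303 255.59035734]] [[399.31851648 531.21575494]]
```

View pics/w4.png

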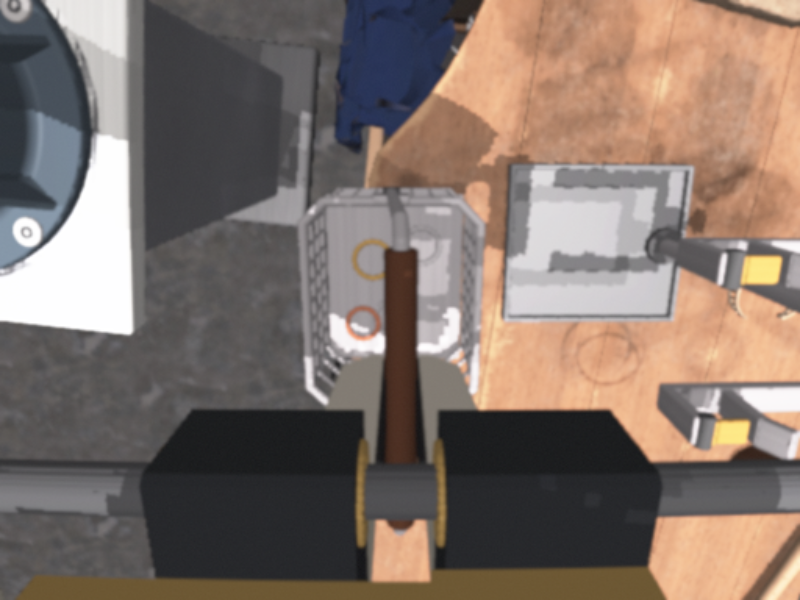

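The wrist view shows the basket hanging level. The keepers are at (762,269) and (731,431), against predictions of (750,270) and (722,430). I'll refine the hooks using all three cameras.

```bash
python3 -m inch '{"linear":[[0,0,-0.5],[0,0,-1],[0,0,-1]],"turn":[[0,0,0],[0,0,0],[0,0,0]],"fingers":[0.4,0.4,0.4]}' 40
python3 - <<'E'
from h import *
t=ctrl.get_image("top");s=ctrl.get_image("scene");w0=ctrl.get_image("wrist")
w=wristcam(w0,dict(tcp_pos=[360.1,-62.7,244.0],orientation=[0.667,0.745,0,0]))
T=lambda p:(t,np.array(p)/5.333+[205,180]-.4)
S=lambda p:(s,np.array(p)/[552/175,600/190]+[170,145]-.35)
W=lambda p:(w,np.array(p)/1.5625-.2)
k=[]
for a,b,c in [((88,243),(57,40),(762,269)),((210,222),(115,85),(731,431))]:
    x,e=tri([T(a),S(b),W(c)]);k.append(x);print(x.round(1),round(e,2),tri([T(a),W(c)])[0].round(1))
m=(k[0]+k[1])/2;d=k[0]-k[1];yaw=np.arctan2(-d[0],d[1]);print(m,np.degrees(yaw),np.linalg.norm(d))
h=m+3*np.array([np.cos(yaw),np.sin(yaw),0]);print("hooks xy",h)
goal((h[0]+1,h[1],254),90+np.degrees(yaw))
E
```

```text
time: 7.4
tcp_pos: [360.5, -62.7, 255.1]
orientation: [0.667, 0.745, 0.0, 0.001]
contact_force: [-0.0, 0.3, -3.2]
finger_gap: 8.6
gripper_force: 40.0
[483.3 -14.  228.7] 1.47 [482.8 -13.9 229.7]
[490.9 -78.  228. ] 1.01 [489.5 -77.  230.1]
[487.1013376  -46.03156625 228.33981077] 6.774513991418549 64.42594212848016
hooks xy [490.08039183 -45.67767944 228.33981077]
lin [2.200e-01 1.321e+01 1.000e-02] turn [ 0.     0.    -0.006] t 7.55
```

```bash
python3 -m inch '{"linear":[[0.1,1.5,0],[0.2,3.5,0],[0.2,5.5,0],[0.2,7.5,0],[0.2,9.5,0],[0.2,11.3,0],[0.2,12.6,0],[0.2,13.2,0]],"turn":[[0,0,0],[0,0,0],[0,0,0],[0,0,0],[0,0,0],[0,0,0],[0,0,0],[0,0,0]],"fingers":[0.4,0.4,0.4,0.4,0.4,0.4,0.4,0.4]}' 40
python3 -m inch '{"linear":[[0,0,0],[0,0,0],[0,0,0]],"turn":[[0,0,0],[0,0,0],[0,0,0]],"fingers":[0.4,0.4,0.4]}' 40
python3 - <<'E'
from h import *
goal((491,-45.7,254),96.7)
f=ctrl.get_image("wrist")["frame"]; e=ctrl.get_image("scene")["frame"]
cv2.imwrite("pics/w5.png",np.hstack([cv2.resize(f,(440,330)),cv2.resize(e[130:260,150:290],(355,330),interpolation=cv2.INTER_CUBIC)]))
E
```

```text
time: 8.22
tcp_pos: [492.2, -45.6, 253.6]
orientation: [0.666, 0.746, -0.0, -0.0]
contact_force: [0.5, -0.3, -3.1]
finger_gap: 8.7
gripper_force: 40.0
time: 8.47
tcp_pos: [490.2, -45.8, 254.0]
orientation: [0.666, 0.746, -0.0, -0.0]
contact_force: [0.0, -0.3, -5.1]
finger_gap: 9.3
gripper_force: 40.0
lin [ 0.    0.08 -0.  ] turn [-0.001 -0.    -0.005] t 8.47
```

View pics/w5.png

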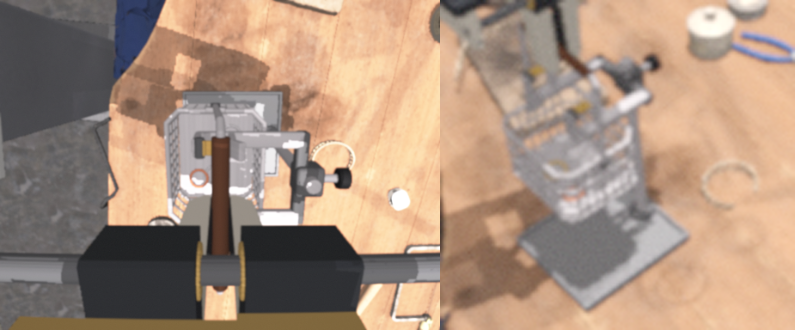

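The wrist view has the keeper at (206,147), just in front of the grip at column 220 and between the prong walls. The grip is in line with the mouth, so I descend.

```bash
python3 -m inch '{"linear":[[0,0,0.5],[0,0,1.2],[0,0,2],[0,0,2.5],[0,0,2.7],[0,0,2.7],[0,0,2.7]],"turn":[[0,0,0],[0,0,0],[0,0,0],[0,0,0],[0,0,0],[0,0,0],[0,0,0]],"fingers":[0.4,0.4,0.4,0.4,0.4,0.4,0.4]}' 40
python3 -m inch '{"linear":[[0,0,0.1],[0,0,0.2],[0,0,0.3],[0,0,0.4],[0,0,0.4]],"turn":[[0,0,0],[0,0,0],[0,0,0],[0,0,0],[0,0,0]],"fingers":[0.4,0.4,0.4,0.4,0.4]}' 40
python3 -m inch '{"linear":[[0,0,0.1],[0,0,0.2],[0,0,0.3],[0,0,0.4],[0,0,0.4]],"turn":[[0,0,0],[0,0,0],[0,0,0],[0,0,0],[0,0,0]],"fingers":[0.4,0.4,0.4,0.4,0.4]}' 40
```

```text
time: 9.15
tcp_pos: [491.0, -45.8, 227.0]
orientation: [0.666, 0.746, -0.0, -0.0]
contact_force: [0.2, -0.6, -3.5]
finger_gap: 8.7
gripper_force: 40.0
time: 9.57
tcp_pos: [490.9, -45.7, 222.9]
orientation: [0.666, 0.746, -0.0, -0.0]
contact_force: [0.3, -0.0, -3.6]
finger_gap: 8.8
gripper_force: 40.0
time: 9.98
tcp_pos: [491.0, -45.8, 219.2]
orientation: [0.666, 0.746, 0.0, 0.0]
contact_force: [-1.4, 0.4, -0.2]
finger_gap: 8.6
gripper_force: 40.0
```

```bash
for i in 1 ; do python3 -m inch '{"linear":[[0,0,0.1],[0,0,0.2],[0,0,0.2]],"turn":[[0,0,0],[0,0,0],[0,0,0]],"fingers":[0.4,0.4,0.4]}' 40; done
python3 -m inch '{"linear":[[0,0,0.1],[0,0,0.2],[0,0,0.2]],"turn":[[0,0,0],[0,0,0],[0,0,0]],"fingers":[0.4,0.4,0.4]}' 40
python3 -m inch '{"linear":[[0,0,0.1],[0,0,0.2],[0,0,0.2]],"turn":[[0,0,0],[0,0,0],[0,0,0]],"fingers":[0.4,0.4,0.4]}' 40
```

```text
time: 10.23
tcp_pos: [491.1, -45.8, 217.1]
orientation: [0.666, 0.746, 0.0, 0.0]
contact_force: [-0.2, 1.0, 0.2]
finger_gap: 8.3
gripper_force: 40.0
time: 10.48
tcp_pos: [490.8, -45.8, 215.1]
orientation: [0.666, 0.746, -0.0, -0.0]
contact_force: [-2.5, -0.6, 3.5]
finger_gap: 8.7
gripper_force: 40.0
time: 10.73
tcp_pos: [490.8, -45.8, 212.9]
orientation: [0.666, 0.746, -0.0, -0.0]
contact_force: [-3.7, -1.5, 2.3]
finger_gap: 8.9
gripper_force: 40.0
```

```bash
python3 -m inch '{"linear":[[0,-0.1,0],[0,-0.2,0],[0,-0.2,0]],"turn":[[0,0,0],[0,0,0],[0,0,0]],"fingers":[0.4,0.4,0.4]}' 40
python3 -m inch '{"linear":[[0,0,0.1],[0,0,0.2],[0,0,0.2]],"turn":[[0,0,0],[0,0,0],[0,0,0]],"fingers":[0.4,0.4,0.4]}' 40
python3 -m inch '{"linear":[[0,0,0.1],[0,0,0.2],[0,0,0.2]],"turn":[[0,0,0],[0,0,0],[0,0,0]],"fingers":[0.4,0.4,0.4]}' 40
```

```text
time: 10.98
tcp_pos: [490.3, -46.0, 213.5]
orientation: [0.666, 0.746, 0.001, 0.001]
contact_force: [5.2, 1.2, -0.1]
finger_gap: 8.6
gripper_force: 40.0
time: 11.23
tcp_pos: [489.5, -46.0, 211.2]
orientation: [0.666, 0.746, 0.0, 0.001]
contact_force: [4.5, 0.7, 3.2]
finger_gap: 8.7
gripper_force: 40.0
time: 11.48
tcp_pos: [489.3, -46.0, 209.0]
orientation: [0.666, 0.746, 0.0, 0.0]
contact_force: [5.1, 0.0, 2.0]
finger_gap: 8.9
gripper_force: 40.0
```

```bash
python3 -m inch '{"linear":[[0,0.05,0.1],[0,0.1,0.2],[0,0.1,0.2]],"turn":[[0,0,0],[0,0,0],[0,0,0]],"fingers":[0.4,0.4,0.4]}' 40
python3 -m inch '{"linear":[[0,0,0.1],[0,0,0.2],[0,0,0.2]],"turn":[[0,0,0],[0,0,0],[0,0,0]],"fingers":[0.4,0.4,0.4]}' 40
python3 -m inch '{"linear":[[0,0,0.1],[0,0,0.2],[0,0,0.2]],"turn":[[0,0,0],[0,0,0],[0,0,0]],"fingers":[0.4,0.4,0.4]}' 40
```

```text
time: 11.73
tcp_pos: [490.0, -45.9, 206.7]
orientation: [0.666, 0.746, -0.0, -0.0]
contact_force: [5.5, 0.2, 0.7]
finger_gap: 8.4
gripper_force: 40.0
time: 11.98
tcp_pos: [489.8, -45.8, 204.7]
orientation: [0.666, 0.746, -0.0, -0.0]
contact_force: [5.6, 0.3, -0.5]
finger_gap: 9.1
gripper_force: 40.0
time: 12.23
tcp_pos: [489.9, -45.8, 202.7]
orientation: [0.666, 0.746, -0.0, -0.0]
contact_force: [5.8, 0.2, -2.4]
finger_gap: 8.9
gripper_force: 40.0
```

```bash
python3 -m inch '{"linear":[[0,0,0.1],[0,0,0.2],[0,0,0.3],[0,0,0.3]],"turn":[[0,0,0],[0,0,0],[0,0,0],[0,0,0]],"fingers":[0.4,0.4,0.4,0.4]}' 40
python3 -m inch '{"linear":[[0,0,0.1],[0,0,0.2],[0,0,0.2]],"turn":[[0,0,0],[0,0,0],[0,0,0]],"fingers":[0.4,0.4,0.4]}' 40
python3 -m inch '{"linear":[[0,0,0.1],[0,0,0.1],[0,0,0.1]],"turn":[[0,0,0],[0,0,0],[0,0,0]],"fingers":[0.4,0.4,0.4]}' 40
```

```text
time: 12.57
tcp_pos: [489.8, -45.8, 199.4]
orientation: [0.666, 0.746, -0.0, -0.0]
contact_force: [6.8, 0.5, -4.2]
finger_gap: 8.6
gripper_force: 40.0
time: 12.82
tcp_pos: [488.5, -45.7, 196.9]
orientation: [0.666, 0.746, -0.001, -0.002]
contact_force: [-0.1, 0.4, -4.9]
finger_gap: 8.6
gripper_force: 40.0
time: 13.07
tcp_pos: [489.5, -45.8, 196.7]
orientation: [0.666, 0.746, -0.0, -0.0]
contact_force: [-0.3, 0.5, -4.6]
finger_gap: 8.8
gripper_force: 40.0
```

The side force vanished near z = 197, so the keepers have snapped. Now I feel for the bottom.

```bash
python3 -m inch '{"linear":[[0,0,0.1],[0,0,0.1],[0,0,0.1]],"turn":[[0,0,0],[0,0,0],[0,0,0]],"fingers":[0.4,0.4,0.4]}' 40
python3 -m inch '{"linear":[[0,0,0.1],[0,0,0.1],[0,0,0.1]],"turn":[[0,0,0],[0,0,0],[0,0,0]],"fingers":[0.4,0.4,0.4]}' 40
python3 -m inch '{"linear":[[0,0,0.05],[0,0,0.05],[0,0,0.05]],"turn":[[0,0,0],[0,0,0],[0,0,0]],"fingers":[0.4,0.4,0.4]}' 40
```

```text
time: 13.32
tcp_pos: [489.9, -45.9, 196.0]
orientation: [0.666, 0.746, -0.0, -0.0]
contact_force: [0.2, -0.2, -4.5]
finger_gap: 8.5
gripper_force: 40.0
time: 13.57
tcp_pos: [489.9, -45.9, 195.0]
orientation: [0.666, 0.746, -0.0, -0.0]
contact_force: [1.0, 0.5, -4.1]
finger_gap: 8.7
gripper_force: 40.0
time: 13.82
tcp_pos: [490.0, -45.9, 194.5]
orientation: [0.666, 0.746, -0.0, -0.0]
contact_force: [-0.2, -0.2, -3.7]
finger_gap: 8.7
gripper_force: 40.0
```

```bash
python3 -m inch '{"linear":[[0,0,0.05],[0,0,0.05]],"turn":[[0,0,0],[0,0,0]],"fingers":[0.4,0.4]}' 40
python3 -m inch '{"linear":[[0,0,0.05],[0,0,0.05]],"turn":[[0,0,0],[0,0,0]],"fingers":[0.4,0.4]}' 40
python3 -m inch '{"linear":[[0,0,0.05],[0,0,0.05]],"turn":[[0,0,0],[0,0,0]],"fingers":[0.4,0.4]}' 40
```

```text
time: 13.98
tcp_pos: [489.9, -45.9, 194.0]
orientation: [0.666, 0.746, -0.0, 0.0]
contact_force: [0.7, -0.3, -3.6]
finger_gap: 8.5
gripper_force: 40.0
time: 14.15
tcp_pos: [489.9, -45.9, 193.5]
orientation: [0.666, 0.746, -0.0, -0.0]
contact_force: [0.3, -0.2, -4.6]
finger_gap: 8.9
gripper_force: 40.0
time: 14.32
tcp_pos: [490.0, -45.9, 193.1]
orientation: [0.666, 0.746, 0.0, 0.0]
contact_force: [-1.3, -0.5, -2.0]
finger_gap: 8.5
gripper_force: 40.0
```

Contact with the bottom begins at about 193.1. Smaller steps from here.

```bash
python3 -m inch '{"linear":[[0,0,0.03],[0,0,0.03],[0,0,0.03]],"turn":[[0,0,0],[0,0,0],[0,0,0]],"fingers":[0.4,0.4,0.4]}' 40
python3 -m inch '{"linear":[[0,0,0.03],[0,0,0.03],[0,0,0.03]],"turn":[[0,0,0],[0,0,0],[0,0,0]],"fingers":[0.4,0.4,0.4]}' 40
```

```text
time: 14.57
tcp_pos: [490.0, -45.9, 193.0]
orientation: [0.666, 0.746, 0.0, 0.0]
contact_force: [-2.1, 0.9, 2.2]
finger_gap: 8.9
gripper_force: 40.0
time: 14.82
tcp_pos: [490.1, -45.9, 193.0]
orientation: [0.666, 0.746, 0.0, 0.0]
contact_force: [-3.2, -0.1, 6.4]
finger_gap: 8.7
gripper_force: 40.0
```

```bash
python3 -m inch '{"linear":[[0,-0.01,0.02],[0,-0.02,0.03],[0,-0.02,0.03]],"turn":[[0,0,0],[0,0,0],[0,0,0]],"fingers":[0.4,0.4,0.4]}' 40
python3 - <<'E'
from h import *
for i in range(2):
    ctrl.get_image("wrist"); print(ctrl.observe()["contact_force"])
E
```

```text
time: 15.07
tcp_pos: [490.1, -45.9, 192.9]
orientation: [0.666, 0.746, 0.0, 0.0]
contact_force: [-3.9, 0.9, 8.8]
finger_gap: 8.8
gripper_force: 40.0
[-4.54463278  0.25108084  8.20561937]
[-3.86926296  1.67459291  8.4334384 ]
```

```bash
python3 -m inch '{"linear":[[0,-0.01,0.01],[0,-0.02,0.02],[0,-0.02,0.02]],"turn":[[0,0,0],[0,0,0],[0,0,0]],"fingers":[0.4,0.4,0.4]}' 40
python3 - <<'E'
from h import *
for i in range(3):
    ctrl.get_image("wrist"); print(ctrl.observe()["contact_force"])
E
```

```text
time: 15.42
tcp_pos: [490.1, -45.9, 192.9]
orientation: [0.666, 0.746, 0.0, 0.001]
contact_force: [-2.8, 2.1, 9.1]
finger_gap: 8.3
gripper_force: 40.0
[-3.68903407  1.51844929  9.64827139]
[-4.25138407  0.16805285  8.90117871]
[-3.69437772  1.31838573  9.92003341]
```

```bash
python3 -m inch '{"linear":[[0,0,0.01],[0,0,0.02],[0,0,0.02]],"turn":[[0,0,0],[0,0,0],[0,0,0]],"fingers":[0.4,0.4,0.4]}' 40
python3 - <<'E'
from h import *
for i in range(3):
    ctrl.get_image("wrist"); print(ctrl.observe()["contact_force"])
E
```

```text
time: 15.82
tcp_pos: [490.1, -45.9, 192.9]
orientation: [0.666, 0.746, 0.0, 0.001]
contact_force: [-3.6, 1.1, 11.3]
finger_gap: 8.6
gripper_force: 40.0
[-4.86442042  0.73012471 11.82672046]
[-3.46980264  1.56716472 11.70078614]
[-4.41207989  1.34525595 10.94262332]
```

The push is steady at about 11.5 N. Now I relieve it and release.

```bash
python3 -m inch '{"linear":[[0,0,0],[0,0,0],[0,0,-0.04],[0,-0.03,-0.08],[0,-0.03,-0.08]],"turn":[[0,0,0],[0,0,0],[0,0,0],[0,0,0],[0,0,0]],"fingers":[0.4,0.4,0.4,0.4,0.4]}' 40
python3 -m inch '{"linear":[[0,0,0],[0,0,0],[0,0,0],[0,0,0],[0,0,0],[0,0,0]],"turn":[[0,0,0],[0,0,0],[0,0,0],[0,0,0],[0,0,0],[0,0,0]],"fingers":[1.2,1.5,2,2.5,3,3]}' 10
```

```text
time: 16.38
tcp_pos: [489.9, -46.0, 193.0]
orientation: [0.666, 0.746, 0.001, 0.001]
contact_force: [1.6, 0.5, 3.4]
finger_gap: 9.0
gripper_force: 40.0
time: 16.88
tcp_pos: [489.2, -46.0, 192.4]
orientation: [0.666, 0.746, -0.0, -0.0]
contact_force: [-0.2, -0.5, 0.1]
finger_gap: 29.3
gripper_force: 0.0
```

```bash
python3 -m inch '{"linear":[[0,0,-0.5],[0,0,-1.5],[0,0,-2.5],[0,0,-4],[0,0,-6],[0,0,-8.5],[0,0,-11],[0,0,-12]],"turn":[[0,0,0],[0,0,0],[0,0,0],[0,0,0],[0,0,0],[0,0,0],[0,0,0],[0,0,0]],"fingers":[3,3,3,3,3,3,3,3]}' 10
python3 -m inch '{"linear":[[0,0,0],[0,-2,-1],[0,-5,-1],[0,-8,-1],[0,-11,-1],[0,-12,-1],[0,-12,-1]],"turn":[[0,0,0],[0,0,0],[0,0,0],[0,0,0],[0,0,0],[0,0,0],[0,0,0]],"fingers":[3,3,3,3,3,3,3]}' 10
python3 - <<'E'
from h import *
f=ctrl.get_image("wrist")["frame"]; e=ctrl.get_image("scene")["frame"]
cv2.imwrite("pics/w6.png",np.hstack([cv2.resize(f[90:290,300:512],(400,400),interpolation=cv2.INTER_CUBIC),cv2.resize(e[130:260,150:280],(400,400),interpolation=cv2.INTER_CUBIC)]))
E
```

```text
time: 17.55
tcp_pos: [490.2, -46.1, 316.8]
orientation: [0.666, 0.746, 0.001, 0.002]
contact_force: [0.2, 0.8, 0.9]
finger_gap: 30.2
gripper_force: 0.0
time: 18.13
tcp_pos: [368.5, -59.4, 322.0]
orientation: [0.667, 0.745, -0.0, -0.0]
contact_force: [-0.4, 0.5, -0.1]
finger_gap: 30.2
gripper_force: 0.0
```

View pics/w6.png

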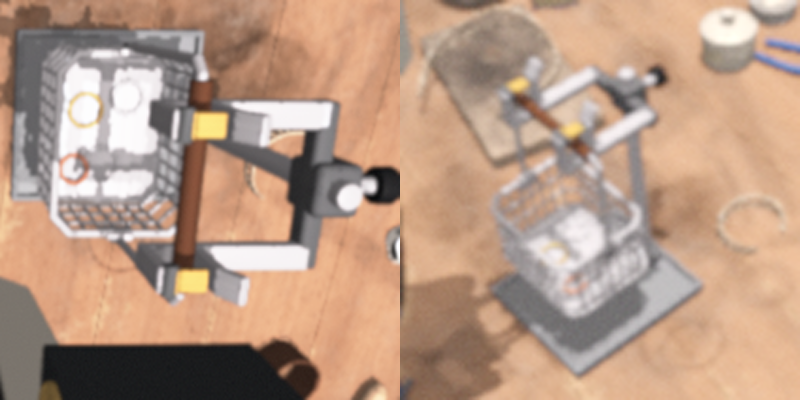

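The grip lies in both prongs, with both brass keepers level over it at (208,125) and (192,280). The basket hangs upright with its rings, clear of the robot.

```bash
python3 -c "
from rig import ctrl
print(ctrl.hand_in())"
```

```text
the job is handed in; nothing more can be done
None
```

The basket hangs upright in both prongs with both keepers shut over the grip; I pressed it home at about 11.5 N, let go and backed the arm clear, then handed the job in at about 18 s (no verdict came back).

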